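# Make up two practical kits on the lab bench

### The arm

A 6-joint arm with a two-finger parallel gripper is mounted at the origin on the work surface. World frame = base frame: x ahead of the robot, y to its left, z up, the work surface at z = 0. Lengths are in m, angles in rad, forces in N, time in s.
With the tool pointing down it reaches from about 0.35 to 0.85 m from the base axis. Payload 8.1 kg.
Tool frame: the origin (TCP) lies at the very end of the fingers, on their centre line; the grasp point (between the pads) lies 19 mm behind it; x points along the fingers, y is the direction in which the jaws open and shut, and the axes are right-handed (so a half turn about x gives the same grasp; the last joint's range is limited). The gripper opens to 93 mm and grips with 3 to 60 N. Pads are 15 mm wide; open, the fingers measure 128 mm over their backs; the gripper's body (75 mm by 188 mm) begins 65 mm behind the grasp point.
Start: joints at [1.227, 0.13, 1.488, -0, 1.523, -0.085], TCP at [0.154, 0.58, 0.219] pointing down, gripper open.
Joint ranges: [-2.96, 2.96], [-0.89, 2.26], [0.02, 2.5], [-1.34, 4.48], [0, 2.73], [-2.66, 2.66]. Speed limits (rad/s): [2.39, 2.39, 2.79, 3.14, 3.14, 3.14].

### API

Orientations are given as a rotation vector (axis times angle).
In Python, from plant import * gives the robot as it stands. The module is installed in compiled form; this text tells all that it offers.
- The arm moves only by the tool apply_moves, never from a script. Its argument "series" is a list of rows, each an object with "jaw": the gripper's target within -1 to 1 (shut at 1, half-way at 0, fully open at -1); "linear": the shift along the tool's x, y, z normalised to -1 to 1, where 1 is 0.6 m, a list of three; "roll": the turn about the tool's x normalised to -1 to 1, where 1 is 30 degrees. A call has 1 to 20 rows; each row is the pose to reach, as a shift and turn from the pose measured when the call began, along the tool's axes at that moment; what a row does not reach only later rows make up. A row lasts 1/8 s, in which the tool goes at most 62.5 mm and 10.7 degrees, less where a joint would pass 70% of its speed; a pose out of reach is approached as far as the arm can. A call with a number of a shift or a turn outside -1 to 1 is refused whole. A call with a gripper value outside its range is refused whole. The fingers move at their own pace and stop on an object; "force" is the grip in N (left out, the last holds). Time passes only in rows, so rows that repeat a pose let the fingers close. It gives the time, the measured TCP pose, the force and the opening at its end, in the units of the state.
- read_state(): the state, without advancing time (a new reading comes with each control period).
- read_camera(name): name is "side" or "top" or "wrist"; returns a dict with "pixels" (400x640x3 uint8, blue, green, red), "intrinsics" (3x3 intrinsics, pixels), "rvec" (rotation vector, rad) and "tvec" (3), from world to camera coordinates, as OpenCV has them; the wrist camera has in their place "tool_from_camera" (4x4, takes a point from camera to tool coordinates, whose origin is the TCP and whose axes are the tool frame's). Camera axes: x right, y down, z forward; pixel columns grow to the right and rows downward; lengths in m; the calibration is good to about 2 mm. A picture is of the moment at which its call begins: read the wrist's pose just before it. There is no depth.
- close_job(): hands the job in, once; it reports no verdict.
The state is a dict: "t": time; "q": joint angles; "dq": joint speeds; "joint_torque": joint torques, N m; "tool_pos": TCP position; "orientation": TCP orientation; "force": force on the tool from outside, world axes, zero at the start; "wrist_torque": the same for the moment, N m; "opening": finger opening in m.
Only numpy, scipy, OpenCV 4.12 (cv2) and the standard library are available. Lean on these libraries where they do the work, as an engineer would, in place of code of your own. Each camera call takes 0.05 s, during which the arm holds its last target. There are 200 camera calls.

### The job

Make up two kits for the practical from the stock on the bench: the large brass weight, the large amber jar and the porcelain crucible go into the long three-compartment tray, with the crucible in its middle compartment; the small brass weight and the small amber jar go into the short two-compartment tray. Stand each piece upright, flat on the floor of a compartment of its own, and let go of it. The beaker, the cork stopper and the flat glass dish are not part of a kit: leave them standing where they are.

Things in the scene. Friction and masses are not known exactly. Their poses are not given: they have to be found in the camera images.
- tray_long: long low wooden tray, fixed to the bench, 232 x 80 mm, with three square compartments in a row along its x axis, each 72 x 72 mm inside, centres at x = -76, 0 and +76 mm. Floor 3 mm thick, rim and partitions 4 mm thick with their tops 10 mm above the bench. Origin: centre of its underside, on the bench; z up
- tray_short: short low wooden tray, fixed to the bench, 132 x 68 mm, with two square compartments in a row along its x axis, each 60 x 60 mm inside, centres at x = -32 and +32 mm. Floor 3 mm thick, rim and partition 4 mm thick with their tops 10 mm above the bench. Origin: centre of its underside, on the bench; z up
- weight_large_c (a point): large brass weight, upright on the bench, 66 mm tall: cylinder 40 mm across up to 46 mm, then a narrower knob (25 mm across); about 0.5 kg; the point is on its axis, half-way up, z axis up along it
- weight_small_c (a point): small brass weight, upright on the bench, 54 mm tall: cylinder 26 mm across up to 36 mm, then a narrower knob (16 mm across); about 0.2 kg; the point is on its axis, half-way up, z axis up along it
- jar_large_c (a point): large round amber glass jar with black cap, upright on the bench, 46 mm across and 62 mm tall, about 0.11 kg; the point is on its axis, half-way up, z axis up along it
- jar_small_c (a point): small round amber glass jar with black cap, upright on the bench, 34 mm across and 54 mm tall, about 0.05 kg; the point is on its axis, half-way up, z axis up along it
- crucible_c (a point): white porcelain crucible, an open cup standing on the bench, 56 mm tall, 36 mm across at the foot, 45 mm at 16 mm height, 48 mm at the rim, about 0.07 kg; the point is on its axis, half-way up, z axis up along it
- beaker_c (a point): empty clear glass beaker, loose on the bench, at most 62 mm across, 62 mm tall; not part of a kit; the point is on its axis, half-way up, z axis up along it
- stopper_c (a point): tan cork stopper, loose on the bench, narrow end down, 34 mm across at the foot, 42 mm at the top, 42 mm tall; not part of a kit; the point is on its axis, half-way up, z axis up along it
- dish_c (a point): flat closed glass dish, loose on the bench, 60 mm across, 14 mm tall; not part of a kit; the point is on its axis, half-way up, z axis up along it
Things that resemble listed ones, but are neither listed nor needed, are in the scene too. Leave any green or purple look-alike of the part that bears jar_large_c alone.

How it is judged:
At the end, for the whole second after the job is handed in: Each piece stands in its compartment as the goal says: axis within 20 mm of the compartment centre along tray x and y, height within 4 mm of standing on the floor, tilt under 0.12 rad, released, at rest. Beaker, stopper and dish within 30 mm of their start (height (world z) of weight_large_c between 0.032 and 0.04 m and angle between each of weight_large_c, jar_large_c, crucible_c, weight_small_c, jar_small_c's own z axis and vertical below 0.12 rad and linear speed of each of weight_large, jar_large, crucible, weight_small, jar_small below 0.02 m/s and height (world z) of jar_large_c between 0.03 and 0.038 m and x of crucible_c in the frame of tray_long between -0.02 and 0.02 m and y of crucible_c in the frame of tray_long between -0.02 and 0.02 m and height (world z) of crucible_c between 0.027 and 0.035 m and height (world z) of weight_small_c between 0.026 and 0.034 m and height (world z) of jar_small_c between 0.026 and 0.034 m and (((x of weight_large_c in the frame of tray_long between -0.096 and -0.056 m and y of weight_large_c in the frame of tray_long between -0.02 and 0.02 m) and (x of jar_large_c in the frame of tray_long between 0.056 and 0.096 m and y of jar_large_c in the frame of tray_long between -0.02 and 0.02 m)) or ((x of weight_large_c in the frame of tray_long between 0.056 and 0.096 m and y of weight_large_c in the frame of tray_long between -0.02 and 0.02 m) and (x of jar_large_c in the frame of tray_long between -0.096 and -0.056 m and y of jar_large_c in the frame of tray_long between -0.02 and 0.02 m))) and (((x of weight_small_c in the frame of tray_short between -0.052 and -0.012 m and y of weight_small_c in the frame of tray_short between -0.02 and 0.02 m) and (x of jar_small_c in the frame of tray_short between 0.012 and 0.052 m and y of jar_small_c in the frame of tray_short between -0.02 and 0.02 m)) or ((x of weight_small_c in the frame of tray_short between 0.012 and 0.052 m and y of weight_small_c in the frame of tray_short between -0.02 and 0.02 m) and (x of jar_small_c in the frame of tray_short between -0.052 and -0.012 m and y of jar_small_c in the frame of tray_short between -0.02 and 0.02 m))) and distance of each of beaker_c, stopper_c, dish_c from where it was at the start of the episode below 0.03 m); the robot touches nothing.
It fails at once if the beaker is knocked over or pushed more than 30 mm away (distance of beaker_c from where it was at the start of the episode above 0.03 m or angle between beaker_c's own z axis and vertical above 0.5 rad).
It fails at once if the cork stopper is knocked over or pushed more than 30 mm away (distance of stopper_c from where it was at the start of the episode above 0.03 m or angle between stopper_c's own z axis and vertical above 0.5 rad).
It fails at once if the glass dish is knocked over or pushed more than 30 mm away (distance of dish_c from where it was at the start of the episode above 0.03 m or angle between dish_c's own z axis and vertical above 0.5 rad).
It also fails if it takes over 134 s, if anything falls off the work surface, if the arm or the gripper's body presses on something with over 40 N, if the wrist force passes 120 N, or if a joint passes its speed limit or range.

## Working session

There is one attempt and no reset: what is moved stays moved. The work goes in short steps, Python scripts to look and compute and a tool call to move; the robot and the scene stay as the last step left them, time stands still between calls to the robot, and variables do not carry over. Pictures are saved under pics/ and viewed, about 12 in all and at most 16, crops included, and the job is handed in when it is done.

Besides the shell and the picture viewer there is one more tool, called after "Call:" as name(argument=value, ...) on one line, values as JSON. apply_moves: Moves the arm, as the interface text tells. Its arguments: {"type":"object","properties":{"series":{"type":"array"},"force":{"type":"number"}},"required":["series"]}

```bash
mkdir -p pics; python3 - <<'E'
from plant import *
import cv2,numpy as np
s=read_state();print({k:np.round(v,3) for k,v in s.items()})
for n in ["top","side"]:
    c=read_camera(n);cv2.imwrite(f"pics/{n}0.png",c["pixels"])
    R=cv2.Rodrigues(np.array(c["rvec"]))[0];print(n,c["intrinsics"],(-R.T@np.ravel(c["tvec"])).round(3),R.round(3))
c=read_camera("wrist");print(np.round(c["tool_from_camera"],3))
E
```

```text
{'t': np.float64(0.0), 'q': array([ 1.227,  0.131,  1.489,  0.   ,  1.523, -0.085]), 'dq': array([ 0.001,  0.001,  0.001,  0.   ,  0.   , -0.001]), 'joint_torque': array([-2.0000e-03, -5.5983e+01, -4.9176e+01,  7.7000e-02,  3.5000e-02,
       -0.0000e+00]), 'tool_pos': array([0.153, 0.579, 0.218]), 'orientation': array([ 0.202,  1.562, -0.205]), 'force': array([-0.194, -0.165, -0.365]), 'wrist_torque': array([-0.057,  0.016,  0.003]), 'opening': np.float64(0.093)}
top [[444.8436981    0.         318.08409745]
 [  0.         444.8436981  202.36927466]
 [  0.           0.           1.        ]] [ 0.471 -0.012  1.086] [[ 0.001 -1.    -0.022]
 [-0.995  0.002 -0.099]
 [ 0.099  0.022 -0.995]]
side [[474.81195686   0.         321.10100042]
 [  0.         474.81195686 196.82521861]
 [  0.           0.           1.        ]] [ 0.426 -0.636  0.71 ] [[ 0.973 -0.229 -0.011]
 [-0.172 -0.696 -0.697]
 [ 0.152  0.68  -0.717]]
[[ 0.001 -0.257  0.966 -0.166]
 [ 1.    -0.002 -0.001  0.   ]
 [ 0.002  0.966  0.257 -0.071]
 [ 0.     0.     0.     1.   ]]
```

View pics/top0.png

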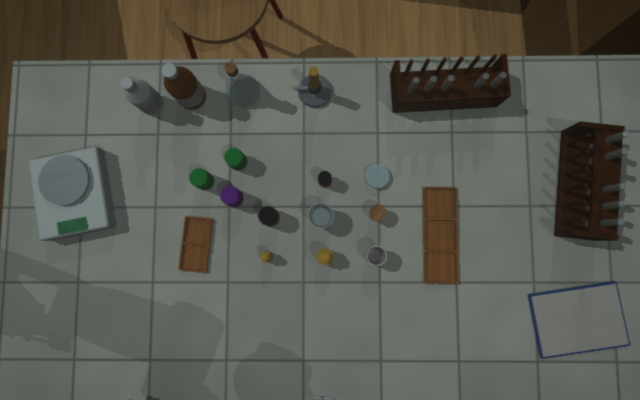

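View pics/side0.png

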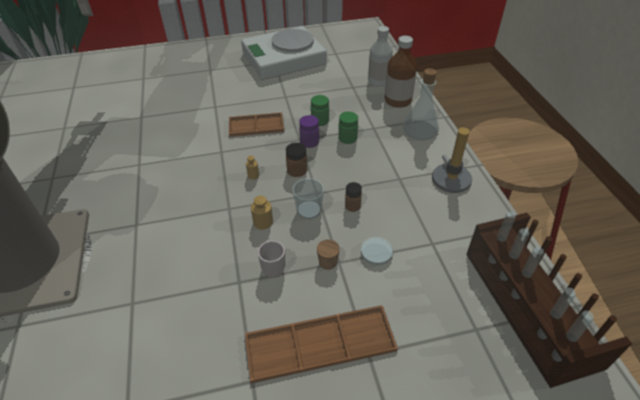

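Top view: the large jar's cap is black at (269,216), with look-alikes in green at (235,158) and (201,178) and purple at (231,196). Small jar (325,179), large weight (325,257), small weight (266,257), crucible (376,256). The bystanders are the beaker (321,216), stopper (378,213) and dish (377,176). Trays: long (440,235), short (196,244). The side view agrees: the jars with amber bodies and black caps are at (296,160) and (353,197).

```bash
cat > h.py <<'E'
import cv2,numpy as np
from plant import *
def ray(c,uv):
    R=cv2.Rodrigues(np.array(c["rvec"]))[0];t=np.ravel(c["tvec"])
    p=cv2.undistortPoints(np.float64([[uv]]),np.array(c["intrinsics"]),None).ravel()
    return -R.T@t, R.T@np.r_[p,1]
def onplane(c,uv,z):
    o,d=ray(c,uv);return (o+d*(z-o[2])/d[2]).round(4)
def blob(img,seed,lo,hi,w=22):
    hsv=cv2.cvtColor(img,cv2.COLOR_BGR2HSV);m=cv2.inRange(hsv,np.array(lo),np.array(hi))
    x,y=seed;k=np.zeros_like(m);k[max(y-w,0):y+w,max(x-w,0):x+w]=255;m&=k
    n,l,s,ce=cv2.connectedComponentsWithStats(m);i=1+np.argmax(s[1:,4]);return (l==i).astype(np.uint8),s[i],ce[i]
E
python3 - <<'E'
from h import *
c=read_camera("top");im=c["pixels"];hsv=cv2.cvtColor(im,cv2.COLOR_BGR2HSV)
for n,p in dict(jl=(269,216),js=(325,179),wl=(325,257),ws=(266,257),cr=(376,256),crrim=(376,247),tl=(440,235),ts=(196,235),bench=(350,300),purple=(231,196),st=(378,213)).items(): print(n,hsv[p[1],p[0]])
cv2.imwrite("pics/crop.png",cv2.resize(im[140:290,170:470],None,fx=2.6,fy=2.6,interpolation=cv2.INTER_CUBIC))
print(cv2.Rodrigues(read_state()["orientation"])[0].round(3))
E
```

```text
jl [75 18 29]
js [90 16 31]
wl [ 22 159 117]
ws [ 22 157 107]
cr [ 0  0 68]
crrim [ 0  4 65]
tl [ 15 149  91]
ts [ 14 143  89]
bench [ 55  14 112]
purple [136 149  89]
st [ 16 119  94]
[[-0.     0.256  0.967]
 [-0.001  0.967 -0.256]
 [-1.    -0.001 -0.   ]]
```

View pics/crop.png

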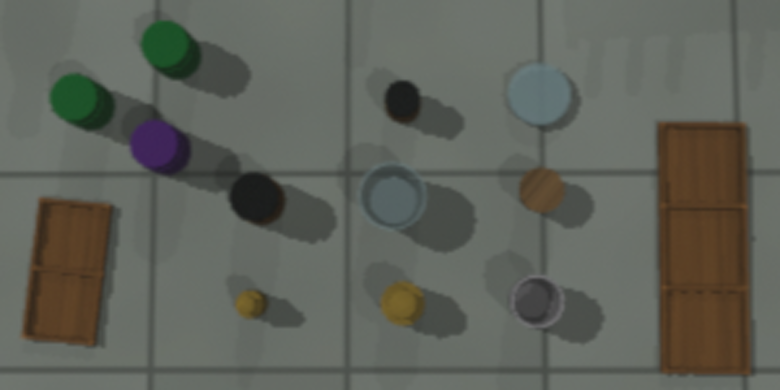

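The crop confirms it. Crop pixels: large black cap (257,198), small black cap (403,101), knobbed weights (403,302) and (251,304), crucible rim (537,301). The green and purple caps are clearly different.

```bash
python3 - <<'E'
from h import *
T=read_camera("top");S=read_camera("side")
def tri(a,b):
    o,d=ray(T,a);p,e=ray(S,b);s,t=np.linalg.lstsq(np.c_[d,-e],p-o,rcond=None)[0]
    A=o+s*d;B=p+t*e;return ((A+B)/2).round(4),np.linalg.norm(A-B).round(4)
blk=([0,0,0],[180,75,45]);br=([18,110,50],[28,255,255])
for n,p,z,r,q in [("jl",(269,216),.062,blk,(296,152)),("js",(325,179),.054,blk,(354,190)),("wl",(325,257),.033,br,(262,213)),("ws",(266,257),.027,br,(252,168))]:
    m,s,ce=blob(T["pixels"],p,*r,w=16);m2,s2,c2=blob(S["pixels"],q,*r,w=22)
    print(n,s,ce.round(1),onplane(T,ce,z),"side",s2,c2.round(1),"tri",tri(ce,c2))
# crucible rim circle from crop
for n,uv,z in [("cr",(376.5,255.8),.056),("beaker",(321.5,215.8),.062),("stop",(378.6,213.1),.042),("dish",(377.7,176.2),.014),("purple",(231,196),.062)]:
    print(n,onplane(T,uv,z))
print("cr side",onplane(S,(272,250),.056), "L",onplane(T,(366.5,255.8),.056),"R",onplane(T,(386.5,255.8),.056))
for n,p in [("tl",(440,235)),("ts",(196,244))]:
    m,s,ce=blob(T["pixels"],p,[8,110,40],[18,255,255],w=55)
    m=cv2.morphologyEx(m,cv2.MORPH_CLOSE,np.ones((5,5)))
    b=cv2.boxPoints(cv2.minAreaRect(cv2.findContours(m,0,1)[0][0]))
    P=np.array([onplane(T,x,.010) for x in b]);L=np.linalg.norm(P-np.roll(P,-1,0),axis=1)
    e=(np.roll(P,-1,0)-P)[np.argmax(L)];print(n,s,P.mean(0).round(4),L.round(3),"long axis deg",np.degrees(np.arctan2(e[1],e[0])).round(1)%180)
E
```

```text
jl [259 207  20  19 275] [267.7 215.5] [0.5429 0.1279 0.062 ] side [287 144  18  16 236] [295.3 151.6] tri (array([0.543 , 0.129 , 0.0545]), np.float64(0.0008))
js [319 171  12  14 142] [324.5 178.2] [ 0.6309 -0.0035  0.054 ] side [347 189  13   8  62] [352.7 193.7] tri (array([ 0.633 , -0.0032,  0.0356]), np.float64(0.0015))
wl [317 248  16  17 204] [324.5 256.3] [ 0.4487 -0.0031  0.033 ] side [252 197  19  16 162] [261.4 204. ] tri (array([ 0.4498, -0.0033,  0.052 ]), np.float64(0.0015))
ws [261 252  11  10  91] [265.9 256.4] [0.4482 0.1357 0.027 ] side [247 156  10  11  55] [251.3 161.8] tri (array([0.4482, 0.1337, 0.0416]), np.float64(0.0005))
cr [ 0.4504 -0.1227  0.056 ]
beaker [0.542  0.0034 0.062 ]
stop [ 0.5496 -0.1303  0.042 ]
dish [ 0.6416 -0.1325  0.014 ]
purple [0.5884 0.2141 0.062 ]
cr side [ 0.4525 -0.1207  0.056 ] L [ 0.4504 -0.0998  0.056 ] R [ 0.4504 -0.1455  0.056 ]
tl [ 424  187   34   97 3199] [ 0.5004 -0.2814  0.01  ] [0.23  0.08  0.23  0.078] long axis deg 178.7
ts [ 179  216   34   57 1476] [0.4779 0.3101 0.01  ] [0.131 0.068 0.131 0.067] long axis deg 174.5
```

Call:
apply_moves(series=[{"jaw":-1,"linear":[0,-0.59,0.665],"roll":-0.493},{"jaw":-1,"linear":[0,-0.59,0.665],"roll":-0.493},{"jaw":-1,"linear":[0,-0.59,0.665],"roll":-0.493},{"jaw":-1,"linear":[0,-0.59,0.665],"roll":-0.493},{"jaw":-1,"linear":[0,-0.59,0.665],"roll":-0.493},{"jaw":-1,"linear":[0,-0.59,0.665],"roll":-0.493},{"jaw":-1,"linear":[0,-0.59,0.665],"roll":-0.493},{"jaw":-1,"linear":[0,-0.59,0.665],"roll":-0.493},{"jaw":-1,"linear":[0,-0.59,0.665],"roll":-0.493},{"jaw":-1,"linear":[0,-0.59,0.665],"roll":-0.493},{"jaw":-1,"linear":[0,-0.59,0.665],"roll":-0.493},{"jaw":-1,"linear":[0,-0.59,0.665],"roll":-0.493},{"jaw":-1,"linear":[0,-0.59,0.665],"roll":-0.493}], force=20)

```text
t: 1.92
tool_pos: [0.4482, 0.1365, 0.2185]
orientation: [-0.001, 1.571, 0.0]
force: [0.8, 0.8, 0.3]
opening: 0.0928
```

Call:
apply_moves(series=[{"jaw":-1,"linear":[0.1,-0.002,0],"roll":0},{"jaw":-1,"linear":[0.2,-0.003,0],"roll":0},{"jaw":-1,"linear":[0.27,-0.003,0],"roll":0},{"jaw":-1,"linear":[0.32,-0.003,0],"roll":0},{"jaw":-1,"linear":[0.347,-0.003,0],"roll":0},{"jaw":-1,"linear":[0.347,-0.003,0],"roll":0},{"jaw":1,"linear":[0.347,-0.003,0],"roll":0},{"jaw":1,"linear":[0.347,-0.003,0],"roll":0},{"jaw":1,"linear":[0.347,-0.003,0],"roll":0},{"jaw":1,"linear":[0.347,-0.003,0],"roll":0},{"jaw":1,"linear":[0.347,-0.003,0],"roll":0},{"jaw":1,"linear":[0.347,-0.003,0],"roll":0},{"jaw":1,"linear":[0.347,-0.003,0],"roll":0},{"jaw":1,"linear":[0.347,-0.003,0],"roll":0}], force=25)

```text
t: 3.68
tool_pos: [0.4481, 0.1346, 0.0103]
orientation: [-0.001, 1.571, 0.001]
force: [-0.4, 1.1, 0.7]
opening: 0.0255
```

Call:
apply_moves(series=[{"jaw":1,"linear":[-0.05,0,0],"roll":0},{"jaw":1,"linear":[-0.12,0,0],"roll":0},{"jaw":1,"linear":[-0.167,0.03,0],"roll":0},{"jaw":1,"linear":[-0.167,0.1,0],"roll":0},{"jaw":1,"linear":[-0.167,0.17,-0.003],"roll":0},{"jaw":1,"linear":[-0.167,0.24,-0.003],"roll":0},{"jaw":1,"linear":[-0.167,0.297,-0.003],"roll":0},{"jaw":1,"linear":[-0.167,0.297,-0.003],"roll":0},{"jaw":1,"linear":[-0.167,0.297,-0.003],"roll":0},{"jaw":1,"linear":[-0.1,0.297,-0.003],"roll":0},{"jaw":1,"linear":[-0.05,0.297,-0.003],"roll":0},{"jaw":1,"linear":[-0.02,0.297,-0.003],"roll":0},{"jaw":1,"linear":[-0.0067,0.297,-0.003],"roll":0},{"jaw":1,"linear":[-0.0067,0.297,-0.003],"roll":0},{"jaw":1,"linear":[-0.0067,0.297,-0.003],"roll":0}])

```text
t: 5.55
tool_pos: [0.447, 0.3132, 0.0154]
orientation: [-0.0, 1.569, 0.001]
force: [-0.6, -0.2, -1.2]
opening: 0.0252
```

Call:
apply_moves(series=[{"jaw":1,"linear":[0.003,0,0],"roll":0},{"jaw":1,"linear":[0.003,0,0],"roll":0},{"jaw":-0.1,"linear":[0.003,0,0],"roll":0},{"jaw":-0.1,"linear":[0.003,0,0],"roll":0},{"jaw":-0.1,"linear":[0.003,0,0],"roll":0},{"jaw":-0.1,"linear":[0.003,0,0],"roll":0},{"jaw":-0.1,"linear":[-0.04,0,0],"roll":0},{"jaw":-0.1,"linear":[-0.14,0,0],"roll":0},{"jaw":-0.1,"linear":[-0.24,0,0],"roll":0},{"jaw":-0.7,"linear":[-0.3,-0.06,0.04],"roll":0},{"jaw":-0.7,"linear":[-0.3,-0.527,0.308],"roll":0},{"jaw":-0.7,"linear":[-0.3,-0.527,0.308],"roll":0},{"jaw":-0.7,"linear":[-0.3,-0.527,0.308],"roll":0},{"jaw":-0.7,"linear":[-0.3,-0.527,0.308],"roll":0},{"jaw":-0.7,"linear":[-0.3,-0.527,0.308],"roll":0},{"jaw":-0.7,"linear":[-0.3,-0.527,0.308],"roll":0},{"jaw":-0.7,"linear":[-0.3,-0.527,0.308],"roll":0},{"jaw":-0.7,"linear":[-0.3,-0.527,0.308],"roll":0},{"jaw":-0.7,"linear":[-0.3,-0.527,0.308],"roll":0}])

```text
t: 7.92
tool_pos: [0.6315, -0.0013, 0.1957]
orientation: [-0.002, 1.569, 0.003]
force: [0.3, -0.3, 0.3]
opening: 0.0788
```

```bash
python3 - <<'E'
from h import *
T=read_camera("top");S=read_camera("side");k=lambda a:cv2.resize(a,None,fx=2,fy=2)
cv2.imwrite("pics/a1.png",np.hstack([cv2.resize(T["pixels"][150:300,150:350],(400,300)),cv2.resize(S["pixels"][80:230,200:400],(400,300))]))
m,s,ce=blob(T["pixels"],(193,257),[18,110,50],[28,255,255],w=30);print(s,onplane(T,ce,.03))
E
```

```text
[184 252  16  11 147] [0.4468 0.3126 0.03  ]
```

View pics/a1.png

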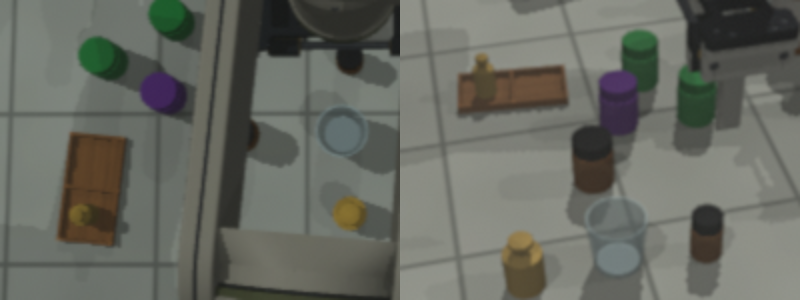

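The small weight stands in the near compartment, at crop pixel (80,213). Next is the small jar.

Call:
apply_moves(series=[{"jaw":-0.7,"linear":[0.08,-0.003,0.001],"roll":0},{"jaw":-0.7,"linear":[0.16,-0.003,0.001],"roll":0},{"jaw":-0.7,"linear":[0.23,-0.003,0.001],"roll":0},{"jaw":-0.7,"linear":[0.28,-0.003,0.001],"roll":0},{"jaw":-0.7,"linear":[0.306,-0.003,0.001],"roll":0},{"jaw":-0.7,"linear":[0.306,-0.003,0.001],"roll":0},{"jaw":1,"linear":[0.306,-0.003,0.001],"roll":0},{"jaw":1,"linear":[0.306,-0.003,0.001],"roll":0},{"jaw":1,"linear":[0.306,-0.003,0.001],"roll":0},{"jaw":1,"linear":[0.306,-0.003,0.001],"roll":0},{"jaw":1,"linear":[0.306,-0.003,0.001],"roll":0},{"jaw":1,"linear":[0.306,-0.003,0.001],"roll":0},{"jaw":1,"linear":[0.306,-0.003,0.001],"roll":0}], force=15)

```text
t: 9.65
tool_pos: [0.6326, -0.0034, 0.0123]
orientation: [-0.002, 1.569, 0.002]
force: [-1.1, -0.5, 2.0]
opening: 0.034
```

Call:
apply_moves(series=[{"jaw":1,"linear":[-0.06,0,0],"roll":0},{"jaw":1,"linear":[-0.15,0,0],"roll":0},{"jaw":1,"linear":[-0.23,0,0],"roll":0},{"jaw":1,"linear":[-0.23,0.09,-0.035],"roll":0},{"jaw":1,"linear":[-0.23,0.18,-0.07],"roll":0},{"jaw":1,"linear":[-0.23,0.27,-0.105],"roll":0},{"jaw":1,"linear":[-0.23,0.36,-0.14],"roll":0},{"jaw":1,"linear":[-0.23,0.45,-0.175],"roll":0},{"jaw":1,"linear":[-0.23,0.517,-0.204],"roll":0},{"jaw":1,"linear":[-0.23,0.517,-0.204],"roll":0},{"jaw":1,"linear":[-0.23,0.517,-0.204],"roll":0},{"jaw":1,"linear":[-0.15,0.517,-0.204],"roll":0},{"jaw":1,"linear":[-0.08,0.517,-0.204],"roll":0},{"jaw":1,"linear":[-0.03,0.517,-0.204],"roll":0},{"jaw":1,"linear":[-0.006,0.517,-0.204],"roll":0},{"jaw":1,"linear":[-0.006,0.517,-0.204],"roll":0},{"jaw":1,"linear":[-0.006,0.517,-0.204],"roll":0}])

```text
t: 11.78
tool_pos: [0.5105, 0.3063, 0.0169]
orientation: [-0.0, 1.568, 0.002]
force: [0.3, -0.3, -0.9]
opening: 0.0338
```

Call:
apply_moves(series=[{"jaw":1,"linear":[0.002,0,0],"roll":0},{"jaw":1,"linear":[0.002,0,0],"roll":0},{"jaw":-0.2,"linear":[0.002,0,0],"roll":0},{"jaw":-0.2,"linear":[0.002,0,0],"roll":0},{"jaw":-0.2,"linear":[0.002,0,0],"roll":0},{"jaw":-0.2,"linear":[0.002,0,0],"roll":0},{"jaw":-0.2,"linear":[-0.04,0,0],"roll":0},{"jaw":-0.2,"linear":[-0.14,0,0],"roll":0},{"jaw":-0.2,"linear":[-0.24,0,0],"roll":0},{"jaw":-0.7,"linear":[-0.29,-0.06,0.01],"roll":0},{"jaw":-0.7,"linear":[-0.29,-0.15,0.03],"roll":0},{"jaw":-0.7,"linear":[-0.29,-0.24,0.05],"roll":0},{"jaw":-0.7,"linear":[-0.29,-0.297,0.054],"roll":0},{"jaw":-0.7,"linear":[-0.29,-0.297,0.054],"roll":0},{"jaw":-0.7,"linear":[-0.29,-0.297,0.054],"roll":0}])

```text
t: 13.65
tool_pos: [0.5426, 0.1284, 0.1909]
orientation: [0.0, 1.567, 0.002]
force: [-0.2, 0.1, -1.2]
opening: 0.0789
```

Call:
apply_moves(series=[{"jaw":-0.7,"linear":[0.08,0,0.001],"roll":0},{"jaw":-0.7,"linear":[0.16,0,0.001],"roll":0},{"jaw":-0.7,"linear":[0.23,0,0.001],"roll":0},{"jaw":-0.7,"linear":[0.275,0,0.001],"roll":0},{"jaw":-0.7,"linear":[0.295,0,0.001],"roll":0},{"jaw":-0.7,"linear":[0.295,0,0.001],"roll":0},{"jaw":1,"linear":[0.295,0,0.001],"roll":0},{"jaw":1,"linear":[0.295,0,0.001],"roll":0},{"jaw":1,"linear":[0.295,0,0.001],"roll":0},{"jaw":1,"linear":[0.295,0,0.001],"roll":0},{"jaw":1,"linear":[0.295,0,0.001],"roll":0},{"jaw":1,"linear":[0.295,0,0.001],"roll":0}], force=20)

```text
t: 15.15
tool_pos: [0.5442, 0.1287, 0.0144]
orientation: [0.0, 1.567, 0.002]
force: [-1.3, 0.7, 5.5]
opening: 0.0458
```

Call:
apply_moves(series=[{"jaw":1,"linear":[-0.06,0,0],"roll":0},{"jaw":1,"linear":[-0.15,0,0],"roll":0},{"jaw":1,"linear":[-0.24,0,0],"roll":0},{"jaw":1,"linear":[-0.276,-0.09,0.007],"roll":0},{"jaw":1,"linear":[-0.276,-0.18,0.014],"roll":0},{"jaw":1,"linear":[-0.276,-0.27,0.021],"roll":0},{"jaw":1,"linear":[-0.276,-0.36,0.028],"roll":0},{"jaw":1,"linear":[-0.276,-0.45,0.035],"roll":0},{"jaw":1,"linear":[-0.276,-0.54,0.042],"roll":0},{"jaw":1,"linear":[-0.276,-0.63,0.049],"roll":0},{"jaw":1,"linear":[-0.276,-0.686,0.053],"roll":0},{"jaw":1,"linear":[-0.276,-0.686,0.053],"roll":0},{"jaw":1,"linear":[-0.276,-0.686,0.053],"roll":0},{"jaw":1,"linear":[-0.18,-0.686,0.053],"roll":0},{"jaw":1,"linear":[-0.09,-0.686,0.053],"roll":0},{"jaw":1,"linear":[-0.03,-0.686,0.053],"roll":0},{"jaw":1,"linear":[-0.006,-0.686,0.053],"roll":0},{"jaw":1,"linear":[-0.006,-0.686,0.053],"roll":0},{"jaw":1,"linear":[-0.006,-0.686,0.053],"roll":0}])

```text
t: 17.52
tool_pos: [0.5775, -0.2827, 0.0187]
orientation: [-0.001, 1.565, 0.002]
force: [0.5, 0.3, -0.9]
opening: 0.046
```

Call:
apply_moves(series=[{"jaw":1,"linear":[0.002,0,0],"roll":0},{"jaw":1,"linear":[0.002,0,0],"roll":0},{"jaw":-0.4,"linear":[0.002,0,0],"roll":0},{"jaw":-0.4,"linear":[0.002,0,0],"roll":0},{"jaw":-0.4,"linear":[0.002,0,0],"roll":0},{"jaw":-0.4,"linear":[0.002,0,0],"roll":0},{"jaw":-0.4,"linear":[-0.04,0,0],"roll":0},{"jaw":-0.4,"linear":[-0.14,0,0],"roll":0},{"jaw":-0.4,"linear":[-0.24,0,0],"roll":0},{"jaw":-0.7,"linear":[-0.285,0.06,-0.05],"roll":0},{"jaw":-0.7,"linear":[-0.285,0.13,-0.1],"roll":0},{"jaw":-0.7,"linear":[-0.285,0.2,-0.16],"roll":0},{"jaw":-0.7,"linear":[-0.285,0.268,-0.212],"roll":0},{"jaw":-0.7,"linear":[-0.285,0.268,-0.212],"roll":0},{"jaw":-0.7,"linear":[-0.285,0.268,-0.212],"roll":0}])

```text
t: 19.4
tool_pos: [0.4495, -0.1225, 0.1897]
orientation: [-0.002, 1.564, 0.002]
force: [-0.0, 0.2, 0.5]
opening: 0.0789
```

```bash
python3 - <<'E'
from h import *
T=read_camera("top");S=read_camera("side")
cv2.imwrite("pics/a2.png",np.hstack([cv2.resize(T["pixels"][150:300,150:480],(450,205)),cv2.resize(S["pixels"][100:380,220:420],(320,448))[120:325]])) if 0 else cv2.imwrite("pics/a2.png",np.hstack([T["pixels"][120:320,150:480],S["pixels"][100:390,220:420][:200],S["pixels"][190:390,220:420]]))
E
```

```text
(no output)
```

View pics/a2.png

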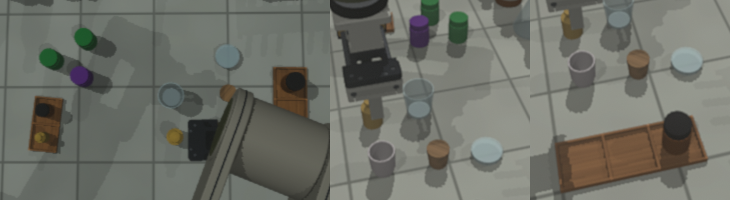

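The top and side views show both small pieces standing in the short tray and the large jar in the far compartment of the long tray. Next is the crucible.

Call:
apply_moves(series=[{"jaw":-0.7,"linear":[0.08,0,0.001],"roll":0},{"jaw":-0.7,"linear":[0.16,0,0.001],"roll":0},{"jaw":-0.7,"linear":[0.23,0,0.001],"roll":0},{"jaw":-0.7,"linear":[0.275,0,0.001],"roll":0},{"jaw":-0.7,"linear":[0.294,0,0.001],"roll":0},{"jaw":-0.7,"linear":[0.294,0,0.001],"roll":0},{"jaw":1,"linear":[0.294,0,0.001],"roll":0},{"jaw":1,"linear":[0.294,0,0.001],"roll":0},{"jaw":1,"linear":[0.294,0,0.001],"roll":0},{"jaw":1,"linear":[0.294,0,0.001],"roll":0},{"jaw":1,"linear":[0.294,0,0.001],"roll":0},{"jaw":1,"linear":[0.294,0,0.001],"roll":0}], force=15)

```text
t: 21.0
tool_pos: [0.4519, -0.123, 0.0136]
orientation: [-0.001, 1.564, 0.002]
force: [-1.1, 2.3, 6.1]
opening: 0.0477
```

Call:
apply_moves(series=[{"jaw":1,"linear":[-0.06,0,0],"roll":0},{"jaw":1,"linear":[-0.14,0,0],"roll":0},{"jaw":1,"linear":[-0.22,0,0],"roll":0},{"jaw":1,"linear":[-0.22,-0.07,0.02],"roll":0},{"jaw":1,"linear":[-0.22,-0.14,0.04],"roll":0},{"jaw":1,"linear":[-0.22,-0.21,0.06],"roll":0},{"jaw":1,"linear":[-0.22,-0.264,0.08],"roll":0},{"jaw":1,"linear":[-0.22,-0.264,0.08],"roll":0},{"jaw":1,"linear":[-0.22,-0.264,0.08],"roll":0},{"jaw":1,"linear":[-0.14,-0.264,0.08],"roll":0},{"jaw":1,"linear":[-0.07,-0.264,0.08],"roll":0},{"jaw":1,"linear":[-0.025,-0.264,0.08],"roll":0},{"jaw":1,"linear":[-0.006,-0.264,0.08],"roll":0},{"jaw":1,"linear":[-0.006,-0.264,0.08],"roll":0},{"jaw":1,"linear":[-0.006,-0.264,0.08],"roll":0}])

```text
t: 22.88
tool_pos: [0.5009, -0.2815, 0.0189]
orientation: [-0.003, 1.562, 0.001]
force: [-0.3, -0.5, -0.1]
opening: 0.0479
```

Call:
apply_moves(series=[{"jaw":1,"linear":[0.003,0,0],"roll":0},{"jaw":1,"linear":[0.003,0,0],"roll":0},{"jaw":-0.4,"linear":[0.003,0,0],"roll":0},{"jaw":-0.4,"linear":[0.003,0,0],"roll":0},{"jaw":-0.4,"linear":[0.003,0,0],"roll":0},{"jaw":-0.4,"linear":[0.003,0,0],"roll":0},{"jaw":-0.4,"linear":[-0.04,0,0],"roll":0},{"jaw":-0.4,"linear":[-0.14,0,0],"roll":0},{"jaw":-0.4,"linear":[-0.24,0,0],"roll":0},{"jaw":-0.7,"linear":[-0.285,0.09,-0.02],"roll":0},{"jaw":-0.7,"linear":[-0.285,0.18,-0.04],"roll":0},{"jaw":-0.7,"linear":[-0.285,0.27,-0.06],"roll":0},{"jaw":-0.7,"linear":[-0.285,0.36,-0.08],"roll":0},{"jaw":-0.7,"linear":[-0.285,0.464,-0.087],"roll":0},{"jaw":-0.7,"linear":[-0.285,0.464,-0.087],"roll":0},{"jaw":-0.7,"linear":[-0.285,0.464,-0.087],"roll":0},{"jaw":-0.7,"linear":[-0.285,0.464,-0.087],"roll":0}])

```text
t: 25.0
tool_pos: [0.4467, -0.0044, 0.1891]
orientation: [-0.001, 1.562, -0.001]
force: [-0.5, 0.2, -0.4]
opening: 0.0791
```

Call:
apply_moves(series=[{"jaw":-0.7,"linear":[0.08,0.002,0.003],"roll":0},{"jaw":-0.7,"linear":[0.16,0.002,0.003],"roll":0},{"jaw":-0.7,"linear":[0.23,0.002,0.003],"roll":0},{"jaw":-0.7,"linear":[0.275,0.002,0.003],"roll":0},{"jaw":-0.7,"linear":[0.295,0.002,0.003],"roll":0},{"jaw":-0.7,"linear":[0.295,0.002,0.003],"roll":0},{"jaw":1,"linear":[0.295,0.002,0.003],"roll":0},{"jaw":1,"linear":[0.295,0.002,0.003],"roll":0},{"jaw":1,"linear":[0.295,0.002,0.003],"roll":0},{"jaw":1,"linear":[0.295,0.002,0.003],"roll":0},{"jaw":1,"linear":[0.295,0.002,0.003],"roll":0},{"jaw":1,"linear":[0.295,0.002,0.003],"roll":0},{"jaw":1,"linear":[0.295,0.002,0.003],"roll":0}], force=40)

```text
t: 26.62
tool_pos: [0.4503, -0.0035, 0.0124]
orientation: [-0.002, 1.562, -0.001]
force: [-1.3, -0.3, 3.8]
opening: 0.0394
```

Call:
apply_moves(series=[{"jaw":1,"linear":[-0.05,0,0],"roll":0},{"jaw":1,"linear":[-0.12,0,0],"roll":0},{"jaw":1,"linear":[-0.2,0,0],"roll":0},{"jaw":1,"linear":[-0.22,-0.08,-0.01],"roll":0},{"jaw":1,"linear":[-0.22,-0.16,-0.02],"roll":0},{"jaw":1,"linear":[-0.22,-0.24,-0.03],"roll":0},{"jaw":1,"linear":[-0.22,-0.32,-0.04],"roll":0},{"jaw":1,"linear":[-0.22,-0.4,-0.043],"roll":0},{"jaw":1,"linear":[-0.22,-0.46,-0.043],"roll":0},{"jaw":1,"linear":[-0.22,-0.46,-0.043],"roll":0},{"jaw":1,"linear":[-0.22,-0.46,-0.043],"roll":0},{"jaw":1,"linear":[-0.14,-0.46,-0.043],"roll":0},{"jaw":1,"linear":[-0.07,-0.46,-0.043],"roll":0},{"jaw":1,"linear":[-0.025,-0.46,-0.043],"roll":0},{"jaw":1,"linear":[-0.006,-0.46,-0.043],"roll":0},{"jaw":1,"linear":[-0.006,-0.46,-0.043],"roll":0},{"jaw":1,"linear":[-0.006,-0.46,-0.043],"roll":0}])

```text
t: 28.75
tool_pos: [0.4253, -0.2795, 0.0169]
orientation: [-0.003, 1.561, -0.001]
force: [0.3, 1.0, -5.9]
opening: 0.0393
```

Now release it, retreat and check.

Call:
apply_moves(series=[{"jaw":1,"linear":[0.002,0,0],"roll":0},{"jaw":1,"linear":[0.002,0,0],"roll":0},{"jaw":-0.4,"linear":[0.002,0,0],"roll":0},{"jaw":-0.4,"linear":[0.002,0,0],"roll":0},{"jaw":-0.4,"linear":[0.002,0,0],"roll":0},{"jaw":-0.4,"linear":[0.002,0,0],"roll":0},{"jaw":-0.4,"linear":[-0.04,0,0],"roll":0},{"jaw":-0.4,"linear":[-0.14,0,0],"roll":0},{"jaw":-0.4,"linear":[-0.24,0,0],"roll":0},{"jaw":-0.4,"linear":[-0.34,0,0],"roll":0},{"jaw":-0.4,"linear":[-0.38,-0.1,-0.08],"roll":0},{"jaw":-0.4,"linear":[-0.38,-0.2,-0.16],"roll":0},{"jaw":-0.4,"linear":[-0.38,-0.3,-0.24],"roll":0},{"jaw":-0.4,"linear":[-0.38,-0.35,-0.3],"roll":0},{"jaw":-0.4,"linear":[-0.38,-0.35,-0.3],"roll":0},{"jaw":-0.4,"linear":[-0.38,-0.35,-0.3],"roll":0},{"jaw":-0.4,"linear":[-0.38,-0.35,-0.3],"roll":0}])

```text
t: 30.88
tool_pos: [0.2717, -0.4754, 0.2428]
orientation: [0.021, 1.588, -0.047]
force: [-0.2, -0.3, 0.5]
opening: 0.0648
```

```bash
python3 - <<'E'
from h import *
T=read_camera("top");S=read_camera("side")
cv2.imwrite("pics/end.png",np.hstack([cv2.resize(T["pixels"][150:310,165:475],(496,256)),S["pixels"][100:356,220:420]]))
cv2.imwrite("pics/end2.png",cv2.resize(S["pixels"][90:390,220:420],None,fx=2,fy=2))
blk=([0,0,0],[180,75,45]);br=([19,110,50],[28,255,255])
for n,p,z,r,w,o,a in [("jl",(448,201),.065,blk,14,(.5004,-.2814),-1.3),("wl",(440,267),.036,br,18,(.5004,-.2814),-1.3),("js",(198,229),.057,blk,12,(.4779,.3101),-5.5),("ws",(193,257),.03,br,18,(.4779,.3101),-5.5)]:
    try:
        m,s,ce=blob(T["pixels"],p,*r,w=w);P=onplane(T,ce,z);a=np.radians(a);d=P[:2]-o
        print(n,s,P,"in tray",(np.array([[np.cos(a),np.sin(a)],[-np.sin(a),np.cos(a)]])@d).round(4))
    except Exception as e: print(n,e)
a,b=cv2.imread("pics/top0.png"),T["pixels"]
for n,(u,v) in dict(beaker=(321,216),stopper=(378,213),dish=(377,176)).items():
    g=lambda i:np.float32(cv2.cvtColor(i,6)[v-20:v+20,u-20:u+20]); print(n,cv2.phaseCorrelate(g(a),g(b)))
E
```

```text
jl [436 192  19  19 289] [ 0.5755 -0.28    0.065 ] in tray [0.075  0.0031]
wl [432 259  22  18 317] [ 0.4241 -0.2777  0.036 ] in tray [-0.0764  0.002 ]
js [186 223  14  14 151] [0.5108 0.3045 0.057 ] in tray [ 0.0333 -0.0024]
ws [184 252  12  11 110] [0.4468 0.3159 0.03  ] in tray [-0.0315  0.0028]
beaker ((0.015123400308585389, 0.02087465440665426), 0.9825832033157349)
stopper ((0.15590883911714926, 0.06726163509713956), 0.8879370677471161)
dish ((-0.031848800550086764, -0.01294498577990666), 0.9762130123376846)
```

View pics/end.png

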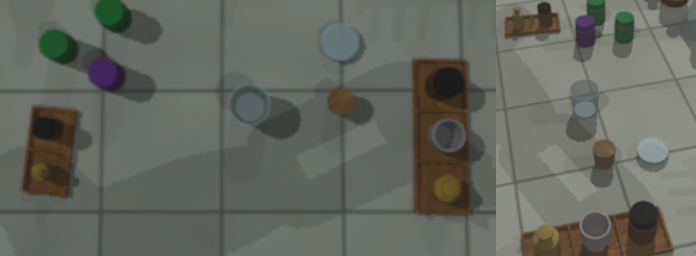

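View pics/end2.png

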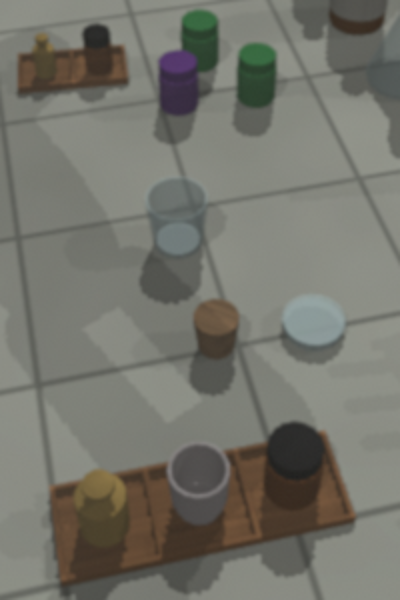

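All five pieces stand upright in their own compartments: weight, crucible and jar at side-crop (102,510), (199,485) and (294,465), and the small pair at (43,58) and (97,50). The beaker, stopper and dish haven't moved, so I'm handing in.

```bash
python3 -c "
from h import *
T=read_camera('top');print(onplane(T,(445.6,234.4),.059));s=read_state();print(s['t'],np.abs(s['dq']).max());print(close_job())"
```

```text
[ 0.4993 -0.2808  0.059 ]
31.025 0.004015843602867491
the job is handed in; nothing more can be done
None
```

Both kits are made up and the job was handed in at about 31 s of the 134 s allowed.

- **Long tray:** the large weight is in the near compartment, the crucible in the middle and the large jar in the far one.
- **Short tray:** the small weight is in the near compartment and the small jar in the far one.

The last top view put all five pieces within about 4 mm of their compartment centres along each tray axis, against 20 mm allowed. I placed the crucible's rim by eye in the picture, giving about 1 mm off, and measured the other four by colour mask. All five looked upright in the final side view. I did not measure their heights or tilts.

The beaker, stopper and dish had shifted less than 0.2 pixel (under 1 mm) since the start. The arm was clear of everything and practically still. No check failed or disagreed.

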